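# Nest the biscuit cutters back into their dishes

## Task

Put the biscuit cutters away: nest the three round ones in the round dish and the two square ones in the square dish, in each dish the smallest first and each larger one lowered over it, so that every cutter stands flat on the dish's floor, the square ones lined up with their dish's sides. Set each cutter down rather than dropping it, and leave the little jam jar and the egg cup standing where they are.

Things in the scene. Friction and masses are not known exactly. Their poses are not given: they have to be found in the camera images.
- round_small: Small round cutter, loose, upright, about 70 g: open steel ring, 48 mm across outside, 42 inside, 22 tall, no bottom. Over it, on two thin uprights 42 mm apart, a round wooden grip bar 14 mm thick, its top 46 mm above the ring's lower edge; free height under the bar 32 mm. Origin: ring centre at its lower edge; x along the bar, z up.
- round_medium: Medium round cutter, loose, upright, about 110 g: open steel ring, 72 mm across outside, 66 inside, 30 tall, no bottom. Over it, on two thin uprights 66 mm apart, a round wooden grip bar 14 mm thick, its top 70 mm above the ring's lower edge; free height under the bar 56 mm. Origin: ring centre at its lower edge; x along the bar, z up.
- round_large: Large round cutter, loose, upright, about 160 g: open steel ring, 96 mm across outside, 90 inside, 38 tall, no bottom. Over it, on two thin uprights 90 mm apart, a round wooden grip bar 14 mm thick, its top 94 mm above the ring's lower edge; free height under the bar 80 mm. Origin: ring centre at its lower edge; x along the bar, z up.
- square_small: Small square cutter, loose, upright, about 80 g: open steel frame, 50 mm square outside, 44 inside, 22 tall, no bottom. Over it, on two thin uprights 44 mm apart, a round wooden grip bar 14 mm thick, its top 46 mm above the frame's lower edge; free height under the bar 32 mm. Origin: frame centre at its lower edge; x along the bar (parallel to two sides), z up.
- square_large: Large square cutter, loose, upright, about 130 g: open steel frame, 78 mm square outside, 72 inside, 30 tall, no bottom. Over it, on two thin uprights 72 mm apart, a round wooden grip bar 14 mm thick, its top 70 mm above the frame's lower edge; free height under the bar 56 mm. Origin: frame centre at its lower edge; x along the bar (parallel to two sides), z up.
- round_dish: Shallow round white stoneware dish, 134 mm across outside, 14 mm tall, rim 5 mm thick, floor 5 mm above the counter and about 122 mm across. It does not move when pushed. Origin: centre of its underside, z up.
- square_dish: Shallow square white stoneware dish, 112 by 112 mm outside, 14 mm tall, rim 5 mm thick, floor 5 mm above the counter and 102 by 102 mm. It does not move when pushed. Origin: centre of its underside; x and y parallel to its sides, z up.
- jam_jar: Little jar with a brass-coloured lid, 38 mm across, 55 mm tall, standing loose among the cutters; to be left alone. Origin: centre of its underside.
- egg_cup: Blue egg cup with an egg in it, 40 mm across, 61 mm tall, standing loose among the cutters; to be left alone. Origin: centre of its underside.
Things that resemble listed ones, but are neither listed nor needed, are in the scene too. What is shaped like the square_small but orange is not meant.

How it is judged:
By the outcome, as a careful person would: the job done as asked, in the order asked, and still so for the second after the job is handed in, with the robot touching nothing.
It also fails if it takes over 136 s, if anything falls off the work surface, if the arm or the gripper's body presses on something with over 40 N, if the wrist force passes 120 N, or if a joint passes its speed limit or range.

## Robot

A 7-joint arm with a two-finger parallel gripper is mounted at the origin on the work surface. World frame = base frame: x ahead of the robot, y to its left, z up, the work surface at z = 0. Lengths are in m, angles in rad, forces in N, time in s.
With the tool pointing down it reaches from about 0.35 to 0.9 m from the base axis. Payload 8.1 kg.
Tool frame: the origin (TCP) lies between the finger pads; the fingertips stand 22 mm ahead of it and the grasp point (between the pads) lies 3 mm ahead of it (arm.tip_reach is the distance from the TCP to the fingertips, in m); z points along the fingers, y is the line along which they close (so a half turn about z gives the same grasp; the last joint's range is limited). The gripper opens to 92 mm and grips with 3 to 60 N. Pads are 19 mm wide; open, the fingers measure 130 mm over their backs; the gripper's body (75 mm by 190 mm) begins 47 mm behind the grasp point.
Start: joints at [1.219, 0.434, 0.025, 1.573, -0.012, 1.134, -0.075], TCP at [0.154, -0.606, 0.249] pointing down, gripper open.
Joint ranges: [-2.62, 2.62], [-0.44, 2.09], [-1.27, 1.32], [0.08, 2.57], [-1.32, 4.46], [0.12, 2], [-2.74, 2.74]. Speed limits (rad/s): [2.22, 2.22, 3.01, 3.01, 3.14, 3.14, 3.14].

## Interface

Orientations are given as a rotation vector (axis times angle).
In Python, from cell import telemetry, vision, job, arm gives the robot as it stands. The module is installed in compiled form; this text tells all that it offers.
- The arm moves only by the shell command python3 -m creep 'ROWS' [FORCE]. ROWS is text: rows parted by semicolons, each of 7 numbers parted by spaces: the finger opening in cm, from 0 to 9.18, then the shift along the tool's x, y, z in cm, then the turn, a rotation vector about the tool's x, y, z in degrees. A call has 1 to 5 rows; each row is the pose to reach, as a shift and turn from the pose commanded when the call began, along the tool's axes at that moment; what a row does not reach only later rows make up. A row lasts 1/8 s, in which the tool goes at most 62.5 mm and 10.7 degrees, less where a joint would pass 70% of its speed; a pose out of reach is approached as far as the arm can. A call with a gripper value outside its range is refused whole. The fingers move at their own pace and stop on an object; FORCE is the grip in N (left out, the last holds). Time passes only in rows, so rows that repeat a pose let the fingers close. It gives the time, the measured TCP pose, the force, the opening and the grip force at its end, in the units of the state.
- telemetry.observe(): the state, without advancing time (a new reading comes with each control period).
- vision.get_image(name): name is "scene" or "top"; returns the picture (480x640x3 uint8, red, green, blue); there is no depth.
- vision.camera_info(name): a dict with "fov_y" (degrees; the focal length in pixels is half the picture's height over the tangent of half this angle, whatever the lens; pixels are square), "cx", "cy" (the principal point, pixels), "dist_coeffs" ([k1, k2, p1, p2, k3] as OpenCV has them; the pictures are not rectified), "extrinsics" (4x4, takes a point from camera to world coordinates). Camera axes: x right, y down, z forward; pixel columns grow to the right and rows downward; lengths in m; the calibration is good to about 2 mm. A picture is of the moment at which its call begins. camera_info takes no time and is no camera call.
- job.sign_off(): hands the job in; it is judged then, once.
The state is a dict: "clock": time; "joints": joint angles; "dq": joint speeds; "joint_efforts": joint torques, N m; "position": TCP position; "ee_rot": TCP orientation; "force": force on the tool from outside, world axes, zero at the start; "ft_torque": the same for the moment, N m; "width": opening from 0.0 (shut) to 1.0 (fully open); "gripper_force": force on a finger pad.
Only numpy, scipy, OpenCV 4.12 (cv2) and the standard library are available. Lean on these libraries where they do the work, as an engineer would, in place of code of your own. Each camera call takes 0.05 s, during which the arm holds its last target. There are 200 camera calls.

## Working session

There is one attempt and no reset: what is moved stays moved. The work goes in short steps, Python scripts to look and compute and a shell command to move; the robot and the scene stay as the last step left them, time stands still between calls to the robot, and variables do not carry over. Pictures are saved under pics/ and viewed, at most 14 in all, crops included, and the job is handed in when it is done.

```bash
mkdir -p pics; cat > h.py <<'E'
import numpy as np, cv2
from cell import telemetry, vision, job, arm
def snap(n,f):
    im=vision.get_image(n); cv2.imwrite(f'pics/{f}.png',im[...,::-1]); return im
def K(n):
    c=vision.camera_info(n); f=240/np.tan(np.radians(c['fov_y'])/2)
    return np.array([[f,0,c['cx']],[0,f,c['cy']],[0,0,1]]),np.array(c['dist_coeffs'],float),np.array(c['extrinsics'])
def ray(n,px,z):
    k,d,E=K(n); p=cv2.undistortPoints(np.array(px,float).reshape(-1,1,2),k,d).reshape(-1,2)
    v=np.c_[p,np.ones(len(p))]@E[:3,:3].T; o=E[:3,3]
    return o+v*((z-o[2])/v[:,2])[:,None]
def proj(n,P):
    k,d,E=K(n); R=E[:3,:3].T; return cv2.projectPoints(np.array(P,float).reshape(-1,3),cv2.Rodrigues(R)[0],-R@E[:3,3],k,d)[0].reshape(-1,2)
E
python3 - <<'E'
from h import *
for n in('top','scene'):
    snap(n,n+'0'); k,d,E=K(n); print(n,k[0,0],d,E.round(3))
s=telemetry.observe(); print(s['position'],s['ee_rot'],s['width'],s['force'],arm.tip_reach)
E
```

```text
top 452.4236066452516 [-0.05774103  0.          0.          0.          0.        ] [[ 0.01  -0.991  0.132  0.468]
 [-1.    -0.012 -0.014  0.02 ]
 [ 0.016 -0.132 -0.991  0.98 ]
 [ 0.     0.     0.     1.   ]]
scene 502.49911225249946 [-0.04506422  0.          0.          0.          0.        ] [[ 0.491  0.553 -0.673  1.146]
 [ 0.871 -0.306  0.385 -0.305]
 [ 0.007 -0.775 -0.632  0.576]
 [ 0.     0.     0.     1.   ]]
[ 0.15370096 -0.60536051  0.24804144] [-3.11599411e+00 -3.89460252e-01  5.27953116e-04] 1.0012574881076186 [ 0.18294924 -0.45623642 -0.31815546] 0.022
```

View pics/top0.png

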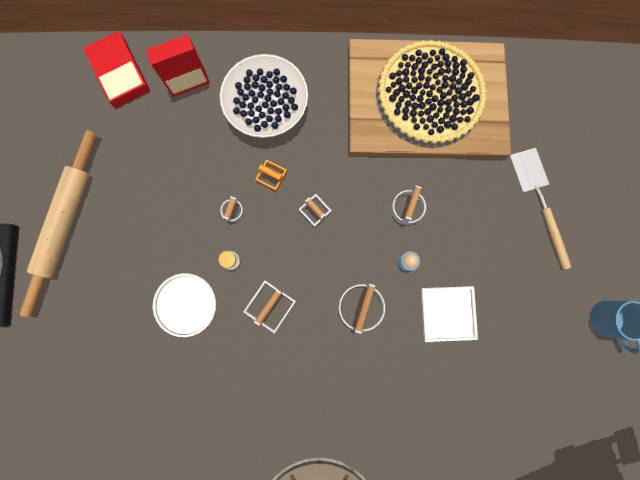

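View pics/scene0.png

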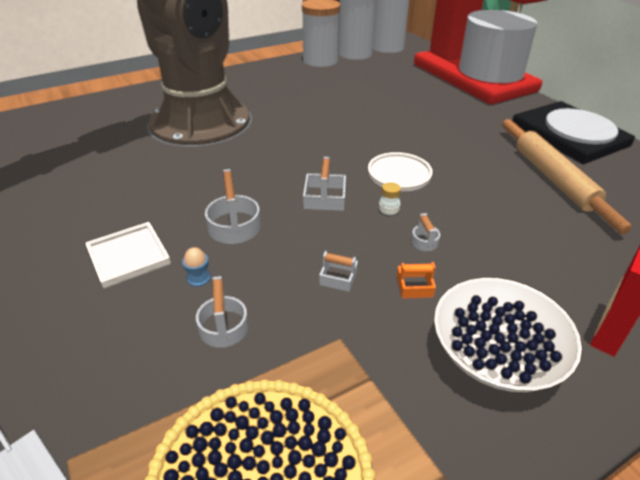

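```bash
cat > meas.py <<'E'
from h import *
def comp(n,im,lo,hi,c,r=40):
    hsv=cv2.cvtColor(im,cv2.COLOR_RGB2HSV); m=cv2.inRange(hsv,lo,hi)
    w=np.zeros_like(m); cv2.circle(w,tuple(int(v) for v in c),r,255,-1); m&=w
    k,l,st,ce=cv2.connectedComponentsWithStats(m)
    i=1+np.argmax(st[1:,4]); return (l==i).astype(np.uint8)
def bar(n,im,c,z,r=32):
    m=comp(n,im,(3,90,50),(18,255,255),c,r); ys,xs=np.nonzero(m)
    W=ray(n,np.c_[xs,ys],z)[:,:2]; R=cv2.minAreaRect((W*1000).astype(np.float32)); b=cv2.boxPoints(R)
    e=[b[1]-b[0],b[2]-b[1]]; L=max(e,key=np.linalg.norm)
    return W.mean(0)*1000,np.array(R[0]),sorted(R[1]),np.degrees(np.arctan2(L[1],L[0]))%180
H=dict(round_small=.039,round_medium=.063,round_large=.087,square_small=.039,square_large=.063)
if __name__=='__main__':
    t=vision.get_image('top'); s=vision.get_image('scene')
    T=dict(round_small=(231,209),round_medium=(409,206),round_large=(362,308),square_small=(315,210),square_large=(270,307))
    for k,c in T.items():
        a=bar('top',t,c,H[k]); p=proj('scene',[*(a[0]/1000),H[k]])[0]; b=bar('scene',s,p,H[k],35)
        print(k,*[np.round(v,1) for v in a],'| scene',*[np.round(v,1) for v in b])
    for k,c in dict(round_dish=(184,305),square_dish=(449,314)).items():
        m=comp('top',t,(0,0,150),(180,60,255),c,45); ct=max(cv2.findContours(m,cv2.RETR_EXTERNAL,cv2.CHAIN_APPROX_NONE)[0],key=len).reshape(-1,2)
        W=ray('top',ct,.014)[:,:2].astype(np.float32)*1000
        print(k,cv2.minEnclosingCircle(W),cv2.minAreaRect(W),W.mean(0))
    c=cv2.resize(t[150:350,140:480],None,fx=2.3,fy=2.3,interpolation=cv2.INTER_CUBIC); cv2.imwrite('pics/crop1.png',c[...,::-1])
    for k,c,z in(('jar',(229,260),.055),('egg',(410,261),.06)): print(k,ray('top',c,z).round(3))
E
python3 meas.py
```

```text
round_small [645.8 194.2] [646.2 194.2] [14.8 40.4] 162.2 | scene [640.8 197.5] [642.6 197.2] [16.2 42. ] 161.8
round_medium [ 657.9 -188.4] [ 658.6 -188.7] [15.1 63.6] 160.9 | scene [ 651.9 -186.1] [ 651.  -186.2] [14.4 63.1] 161.0
round_large [440.8 -84.5] [440.9 -84.5] [14.6 88.5] 163.4 | scene [433.3 -81.7] [432.2 -81.3] [15.  86.1] 163.0
square_small [647.8  15. ] [648.1  15.3] [14.9 42.5] 42.2 | scene [647.  15.] [647.2  15.5] [20.2 44.2] 43.3
square_large [440.6 107. ] [440.6 107.3] [14.4 70.3] 147.1 | scene [433.7 112.8] [433.9 112.8] [15.  65.2] 146.1
round_dish ((441.434814453125, 289.2235412597656), 68.0233383178711) ((441.2073974609375, 289.74053955078125), (134.3385467529297, 133.9409637451172), 2.048724889755249) [441.4182  289.06912]
square_dish ((428.10150146484375, -274.24493408203125), 79.15435791015625) ((428.15203857421875, -274.42041015625), (114.92564392089844, 115.35163116455078), 2.716399669647217) [ 428.04715 -274.37982]
jar [[0.534 0.189 0.055]]
egg [[ 0.536 -0.181  0.06 ]]
```

View pics/crop1.png

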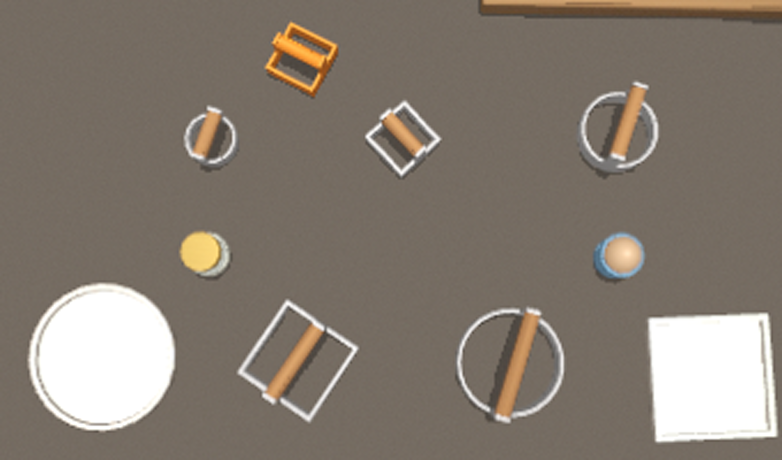

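Candidates for the small square cutter, in top-view pixels, are the steel one at (315,210) and the orange one at (271,176). I choose the steel one, and the crop confirms it. The other cutters are round_small (231,209), round_medium (409,206), round_large (362,308) and square_large (270,307). The dishes are at (184,305) and (449,314), the jar at (229,260) and the egg cup at (410,261).

```bash
cat > go.py <<'E'
import sys
from cell import telemetry
import numpy as np
from scipy.spatial.transform import Rotation as Ro
x,y,z,yaw=map(float,sys.argv[1:5])  # mm, deg
s=telemetry.observe(); R=Ro.from_rotvec(s['ee_rot']); p=np.array(s['position'])*1000
D=(R.inv()*Ro.from_euler('z',yaw,degrees=True)*Ro.from_euler('x',180,degrees=True)).as_rotvec(degrees=True)
m=R.as_matrix(); print('t',round(s['clock'],2),'p',p.round(1),'yaw',np.degrees(np.arctan2(m[1,0],m[0,0])).round(1),'f',np.round(s['force'],1),'w',round(s['width']*91.8,1),'gf',np.round(s['gripper_force'],1),'j7',round(s['joints'][6],2))
print('shift cm',(R.inv().apply(np.array([x,y,z])-p)/10).round(2),'turn',D.round(1))
E
python3 go.py 648 15 200 42.2
```

```text
t 0.2 p [ 153.8 -605.5  248.2] yaw 14.3 f [-0.4 -0.4 -0.1] w 91.5 gf 0.0 j7 -0.08
shift cm [ 63.18 -47.97   4.86] turn [ -0.1  -0.  -27.9]
```

```bash
python3 -m creep '5 5 -3.8 0 0 0 -6;5 10 -7.6 0 0 0 -12;5 15 -11.4 0 0 0 -18;5 20 -15.2 0 0 0 -24;5 24 -18.2 0 0 0 -27.9' 15; python3 go.py 648 15 150 42.2
```

```text
clock: 0.82
position: [0.343, -0.368, 0.2488]
ee_rot: [2.929, 1.136, 0.001]
force: [0.5, 0.4, 0.5]
width: 0.555
gripper_force: 0.0
t 0.82 p [ 343.  -368.   248.8] yaw 42.4 f [0.5 0.4 0.5] w 51.0 gf 0.0 j7 -0.18
shift cm [48.34 -7.73  9.9 ] turn [ 0.  -0.   0.2]
```

```bash
python3 -m creep '4 6 -1 0 0 0 0;4 12 -2 0 0 0 0;4 18 -3 0 0 0 0;4 24 -3.9 0 0 0 0;4 30 -4.8 0 0 0 0'; python3 -m creep '4 6 -1 2 0 0 0;4 12 -2 5 0 0 0;4 18.3 -2.9 9 0 0 0;4 18.3 -2.9 9.9 0 0 0;4 18.3 -2.9 9.9 0 0 0' | head -1;  python3 - <<'E'
from h import *
snap('top','t1');s=snap('scene','s1')
p=proj('scene',[.648,.015,.05])[0].astype(int);a,b=max(p[0]-100,0),max(p[1]-100,0)
t=cv2.imread('pics/t1.png')[130:280,240:390]
cv2.imwrite('pics/c2.png',np.hstack([cv2.resize(t,(400,400)),cv2.resize(s[b:b+150,a:a+150,::-1],(400,400))]))
E
python3 go.py 648 15 45 42.2
```

```text
clock: 1.45
position: [0.5328, -0.1319, 0.2488]
ee_rot: [2.931, 1.129, 0.0]
force: [0.6, -1.0, 0.2]
width: 0.437
gripper_force: 0.0
clock: 2.08
t 2.17 p [647.8   9.2 150.2] yaw 42.1 f [-0.1  0.2 -0.1] w 39.9 gf 0.0 j7 -1.12
shift cm [ 0.41 -0.42 10.52] turn [ 0.   0.  -0.1]
```

View pics/c2.png

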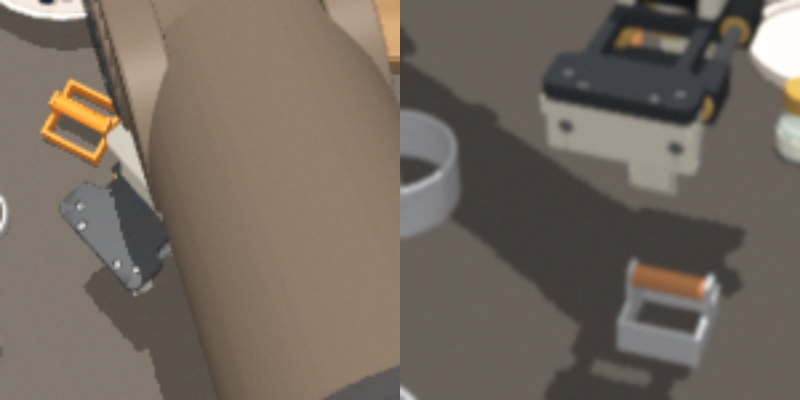

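```bash
python3 -m creep '4 0.4 -0.4 3 0 0 0;4 0.4 -0.4 7 0 0 0;4 0.4 -0.4 9 0 0 0;4 0.4 -0.4 10 0 0 0;4 0.4 -0.4 10 0 0 0'; python3 go.py 648 15 45 42.2
```

```text
clock: 2.8
position: [0.6486, 0.016, 0.0502]
ee_rot: [2.932, 1.129, 0.0]
force: [-0.8, -0.3, -0.3]
width: 0.444
gripper_force: 0.0
t 2.8 p [648.6  16.   50.2] yaw 42.1 f [-0.8 -0.3 -0.3] w 40.7 gf 0.0 j7 -1.17
shift cm [-0.11  0.04  0.52] turn [ 0.  -0.  -0.1]
```

```bash
python3 -m creep '4 0 0 0.5 0 0 0;2.4 0 0 0.5 0 0 0;1.6 0 0 0.5 0 0 0;1 0 0 0.5 0 0 0;1 0 0 0.5 0 0 0' 15;python3 -m creep '1 0 0 0 0 0 0;1 0 0 0 0 0 0;1 0 0 0 0 0 0'; python3 - <<'E'
from h import *
s=snap('scene','s2');p=proj('scene',[.648,.015,.03])[0].astype(int);a,b=p-75
cv2.imwrite('pics/c3.png',cv2.resize(s[b:b+150,a:a+150,::-1],(600,600)))
E
```

```text
clock: 3.42
position: [0.6486, 0.0166, 0.045]
ee_rot: [2.931, 1.13, 0.001]
force: [0.3, 0.2, 1.3]
width: 0.146
gripper_force: 15.0
clock: 3.8
position: [0.6486, 0.0166, 0.045]
ee_rot: [2.931, 1.13, 0.001]
force: [-1.0, 0.1, 3.1]
width: 0.145
gripper_force: 15.0
```

View pics/c3.png

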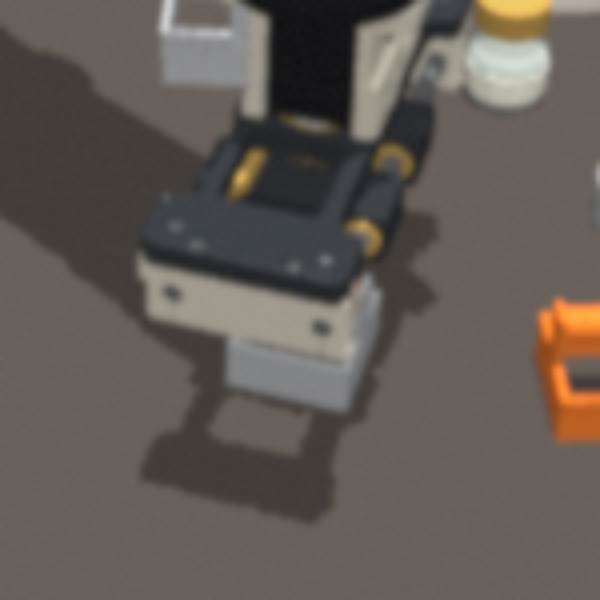

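```bash
python3 -m creep '1 0 0 -2 0 0 0;1 0 0 -5 0 0 0;1 0 0 -9 0 0 0;1 0 0 -12 0 0 0;1 0 0 -12 0 0 0'; python3 go.py 428 -274 165 92.7
```

```text
clock: 4.47
position: [0.6499, 0.017, 0.1685]
ee_rot: [2.93, 1.129, 0.008]
force: [0.5, 0.2, -0.9]
width: 0.146
gripper_force: 15.0
t 4.47 p [649.9  17.  168.5] yaw 42.2 f [ 0.5  0.2 -0.9] w 13.4 gf 15.0 j7 -1.12
shift cm [-35.98   6.68   0.22] turn [  0.3  -0.2 -50.5]
```

```bash
python3 -m creep '1 -4 0.7 0 0 0 -7;1 -9 1.7 0 0 0 -15;1 -14 2.6 0 0 0 -23;1 -19 3.5 0 0 0 -31;1 -23 4.3 0 0 0 -38'; python3 go.py 428 -274 165 92.7
```

```text
clock: 5.1
position: [0.5045, -0.1713, 0.1642]
ee_rot: [-2.4, -2.026, 0.002]
force: [0.2, -1.1, -1.4]
width: 0.145
gripper_force: 15.0
t 5.1 p [ 504.5 -171.3  164.2] yaw 80.3 f [ 0.2 -1.1 -1.4] w 13.3 gf 15.0 j7 -0.2
shift cm [-11.41  -5.82  -0.06] turn [ -0.1   0.  -12.4]
```

```bash
python3 -m creep '1 -4 -2 0 0 0 -5;1 -8 -4 0 0 0 -9;1 -11 -5.6 0 0 0 -12.4;1 -11.4 -5.8 0 0 0 -12.4;1 -11.4 -5.8 0 0 0 -12.4'; python3 - <<'E'
from h import *
t=snap('top','t3');s=snap('scene','s3')
p=proj('scene',[.428,-.274,.06])[0].astype(int);a,b=max(p[0]-75,0),p[1]-75
cv2.imwrite('pics/c4.png',np.hstack([cv2.resize(t[240:390,375:525,::-1],(400,400)),cv2.resize(s[b:b+150,a:a+150,::-1],(400,400))])); print(a,b)
E
python3 go.py 428 -274 51 92.7
```

```text
clock: 5.72
position: [0.4299, -0.2717, 0.1645]
ee_rot: [-2.172, -2.269, -0.0]
force: [-0.6, 1.3, -0.3]
width: 0.146
gripper_force: 15.0
44 153
t 5.83 p [ 430.8 -270.9  164.7] yaw 92.6 f [-0.2  0.5 -0.3] w 13.1 gf 15.0 j7 0.24
shift cm [-0.31 -0.3  11.37] turn [ 0.  -0.  -0.1]
```

View pics/c4.png

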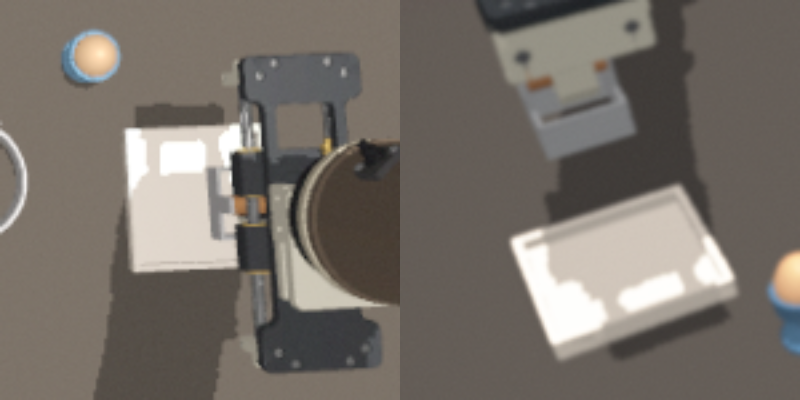

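```bash
python3 -m creep '1 -0.3 -0.3 3 0 0 0;1 -0.3 -0.3 6 0 0 0;1 -0.3 -0.3 9 0 0 0;1 -0.3 -0.3 10.3 0 0 0;1 -0.3 -0.3 10.3 0 0 0'; python3 go.py 428 -274 51 92.7; python3 - <<'E'
from h import *
c=np.array([(512,237),(683,183),(737,288),(557,346)],float); c=(c-[400,0])*.375+[44,153]
print((ray('scene',c,.014)*1000).round(1), (ray('scene',c,.014)*1000).mean(0).round(1))
E
```

```text
clock: 6.45
position: [0.4275, -0.2743, 0.0614]
ee_rot: [-2.169, -2.271, 0.0]
force: [0.7, -0.2, -0.5]
width: 0.145
gripper_force: 15.0
t 6.45 p [ 427.5 -274.3   61.4] yaw 92.6 f [ 0.7 -0.2 -0.5] w 13.3 gf 15.0 j7 0.14
shift cm [0.02 0.06 1.04] turn [-0.1 -0.1 -0.1]
[[ 374.2 -331.2   14. ]
 [ 371.6 -217.9   14. ]
 [ 493.6 -216.2   14. ]
 [ 491.8 -325.1   14. ]] [ 432.8 -272.6   14. ]
```

```bash
python3 -m creep '1 0 0.1 0.5 0 0 0;1 0 0.1 0.8 0 0 0;1 0 0.1 0.9 0 0 0;1 0 0.1 1 0 0 0;1 0 0.1 1.05 0 0 0'; python3 -m creep '1 0 0 0.05 0 0 0;1 0 0 0.1 0 0 0;1 0 0 0.1 0 0 0'
```

```text
clock: 7.08
position: [0.4282, -0.2752, 0.0513]
ee_rot: [2.171, 2.27, -0.0]
force: [-0.2, -0.4, -1.4]
width: 0.148
gripper_force: 15.0
clock: 7.45
position: [0.4282, -0.2751, 0.0502]
ee_rot: [-2.171, -2.27, 0.0]
force: [-0.1, 0.7, -0.4]
width: 0.148
gripper_force: 15.0
```

```bash
python3 -m creep '1 0 0 0.04 0 0 0;1 0 0 0.04 0 0 0;1 0 0 0.04 0 0 0'|grep -E 'pos|force:';python3 -m creep '1 0 0 0.05 0 0 0;1 0 0 0.05 0 0 0;1 0 0 0.05 0 0 0'|grep -E 'pos|force:'
```

```text
position: [0.4282, -0.2751, 0.0499]
force: [-0.8, 0.4, 2.1]
gripper_force: 15.0
position: [0.4282, -0.2752, 0.0498]
force: [-2.3, 0.8, 9.2]
gripper_force: 15.0
```

```bash
python3 -m creep '1.6 0 0 0 0 0 0;2.4 0 0 0 0 0 0;2.4 0 0 0 0 0 0'; python3 -m creep '2.4 0 0 -1 0 0 0;2.4 0 0 -3 0 0 0;2.6 0 0 -7 0 0 0;2.6 0 0 -12 0 0 0;2.6 0 0 -16 0 0 0';  python3 go.py 440 107 230 147.1
```

```text
clock: 8.57
position: [0.4282, -0.2752, 0.0492]
ee_rot: [-2.171, -2.27, -0.0]
force: [0.2, -0.1, -0.2]
width: 0.258
gripper_force: 0.0
clock: 9.2
position: [0.4285, -0.275, 0.2119]
ee_rot: [2.17, 2.27, 0.001]
force: [0.4, -1.5, -0.6]
width: 0.283
gripper_force: 0.0
t 9.2 p [ 428.5 -275.   211.9] yaw 92.6 f [ 0.4 -1.5 -0.6] w 26.0 gf 0.0 j7 0.29
shift cm [38.11  2.87 -1.83] turn [  0.1   0.1 -54.5]
```

```bash
python3 -m creep '4 5 0.4 0 0 0 -7;4 10 0.8 0 0 0 -16;4 15 1.2 0 0 0 -25;4 20 1.6 0 0 0 -34;4 25 2 0 0 0 -42'; python3 -m creep '4 3 3 0 0 0 -6;4 7 6 0 0 0 -12;4 9.5 8.5 0 0 0 -12.4;4 9.5 8.5 0 0 0 -12.4'; python3 go.py 440 107 130 147.1; python3 - <<'E'
from h import *
from meas import *
t=snap('top','t4')
print(*bar('top',t,proj('top',[.428,-.275,.044])[0],.044))
m=comp('top',t,(0,0,150),(180,60,255),(449,314),45); ct=max(cv2.findContours(m,cv2.RETR_EXTERNAL,cv2.CHAIN_APPROX_NONE)[0],key=len).reshape(-1,2)
print(cv2.minAreaRect(ray('top',ct,.014)[:,:2].astype(np.float32)*1000))
cv2.imwrite('pics/c5.png',cv2.resize(t[240:390,375:525,::-1],(500,500)))
E
```

```text
clock: 9.82
position: [0.4369, -0.0229, 0.2101]
ee_rot: [1.206, 2.9, -0.0]
force: [1.2, -0.4, -0.1]
width: 0.437
gripper_force: 0.0
clock: 10.32
position: [0.4307, 0.1058, 0.2102]
ee_rot: [0.886, 3.013, 0.002]
force: [-0.2, -1.1, 0.1]
width: 0.436
gripper_force: 0.0
t 10.32 p [430.7 105.8 210.2] yaw 147.2 f [-0.2 -1.1  0.1] w 40.0 gf 0.0 j7 0.32
shift cm [-0.72  0.59  8.02] turn [0.1 0.  0.1]
[ 428.07207873 -279.45559289] [ 428.52197266 -279.20523071] [12.252161979675293, 41.92275619506836] 90.1806
((428.19830322265625, -274.0860900878906), (115.31642150878906, 117.18798828125), 2.4570672512054443)
```

View pics/c5.png

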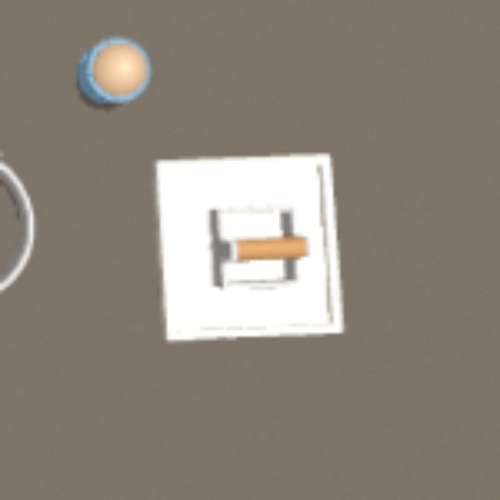

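```bash
python3 -m creep '4 -0.7 0.5 2 0 0 0;4 -0.7 0.5 5 0 0 0;4 -0.7 0.5 7 0 0 0;4 -0.7 0.5 8 0 0 0;4 -0.7 0.5 8 0 0 0'; python3 - <<'E'
from h import *
for n,c,z in(('sqL',[(288,302),(356,349),(310,420),(239,372)],.03),('sqS',[(404,103),(440,139),(402,176),(366,139)],.022)):
    print(n,(ray('top',np.array(c)/2.3+[140,150],z)*1000).mean(0))
for n,c,z in(('rL',(511,362.5),.038),('rM',(619,130.5),.03),('rS',(210.5,138),.022)):
    print(n,ray('top',[np.array(c)/2.3+[140,150]],z)*1000)
E
python3 go.py 440 107 69 147.1
```

```text
clock: 11.0
position: [0.4395, 0.1024, 0.1292]
ee_rot: [-0.895, -3.011, 0.001]
force: [0.8, 0.6, -0.5]
width: 0.438
gripper_force: 0.0
sqL [439.88411328 105.76895074  30.        ]
sqS [645.28822921  13.45764684  22.        ]
rL [[440.27881381 -85.4975172   38.        ]]
rM [[ 654.76114808 -187.99301851   30.        ]]
rS [[644.14912857 193.33114257  22.        ]]
t 11.0 p [439.5 102.4 129.2] yaw 146.9 f [ 0.8  0.6 -0.5] w 40.2 gf 0.0 j7 0.19
shift cm [0.21 0.42 6.02] turn [-0.1 -0.  -0.2]
```

```bash
python3 -m creep '4 0.2 0.4 2 0 0 0;4 0.2 0.4 4 0 0 0;4 0.2 0.4 5.5 0 0 0;4 0.2 0.4 6 0 0 0;4 0.2 0.4 6 0 0 0'; python3 -m creep '2.4 0 0 0 0 0 0;1.6 0 0 0 0 0 0;1 0 0 0 0 0 0;1 0 0 0 0 0 0;1 0 0 0 0 0 0' 15; python3 -m creep '1 0 0 -2 0 0 0;1 0 0 -5 0 0 0;1 0 0 -9 0 0 0;1 0 0 -12 0 0 0;1 0 0 -12 0 0 0'; python3 go.py 428 -275 190 92.6
```

```text
clock: 11.62
position: [0.4402, 0.1077, 0.0695]
ee_rot: [0.894, 3.012, -0.0]
force: [-0.6, 1.0, -0.1]
width: 0.437
gripper_force: 0.0
clock: 12.25
position: [0.4402, 0.1076, 0.0695]
ee_rot: [0.894, 3.011, -0.0]
force: [0.5, 0.2, 3.7]
width: 0.144
gripper_force: 15.0
clock: 12.88
position: [0.4411, 0.108, 0.1909]
ee_rot: [0.893, 3.009, 0.002]
force: [0.8, -0.1, -1.9]
width: 0.147
gripper_force: 15.0
t 12.88 p [441.1 108.  190.9] yaw 146.9 f [ 0.8 -0.1 -1.9] w 13.5 gf 15.0 j7 0.27
shift cm [-19.8  -32.81   0.07] turn [ 0.2  0.1 54.3]
```

```bash
python3 -m creep '1 -2.5 -4 0 0 0 6.5;1 -5 -8.2 0 0 0 13.5;1 -7.5 -12.4 0 0 0 20.5;1 -10 -16.5 0 0 0 27.3;1 -12.4 -20.6 0 0 0 34'; python3 go.py 428.5 -276 190 92.6
```

```text
clock: 13.5
position: [0.4307, -0.1343, 0.1882]
ee_rot: [-1.74, -2.614, 0.001]
force: [0.7, 0.1, -1.3]
width: 0.144
gripper_force: 15.0
t 13.5 p [ 430.7 -134.3  188.2] yaw 112.7 f [ 0.7  0.1 -1.3] w 13.2 gf 15.0 j7 0.31
shift cm [-12.99  -5.68  -0.19] turn [-0.1 -0.  20.1]
```

```bash
python3 -m creep '1 -4 -1.8 0 0 0 7;1 -8 -3.5 0 0 0 14;1 -11.5 -5 0 0 0 20.1;1 -13 -5.7 0 0 0 20.1;1 -13 -5.7 0 0 0 20.1';python3 -m creep '1 0 0 0 0 0 0;1 0 0 0 0 0 0' >/dev/null; python3 go.py 428.5 -276 110 92.6;
```

```text
clock: 14.12
position: [0.4293, -0.2747, 0.1883]
ee_rot: [-2.164, -2.275, 0.0]
force: [-0.1, -0.6, -1.8]
width: 0.145
gripper_force: 15.0
t 14.38 p [ 430.1 -273.1  189.3] yaw 93.0 f [-0.4 -0.2 -0.8] w 13.2 gf 15.0 j7 0.27
shift cm [-0.28 -0.18  7.93] turn [-0.  -0.   0.4]
```

```bash
python3 -m creep '1 -0.3 -0.2 2 0 0 0.4;1 -0.3 -0.2 4 0 0 0.4;1 -0.3 -0.2 5.5 0 0 0.4;1 -0.3 -0.2 5.5 0 0 0.4;1 -0.3 -0.2 5.5 0 0 0.4'>/dev/null;  python3 go.py 428.5 -276 80 92.6; python3 - <<'E'
from h import *
t=snap('top','t6');s=snap('scene','s6')
p=proj('scene',[.428,-.274,.06])[0].astype(int);a,b=max(p[0]-75,0),p[1]-75
cv2.imwrite('pics/c6.png',np.hstack([cv2.resize(t[240:390,375:525,::-1],(400,400)),cv2.resize(s[b:b+150,a:a+150,::-1],(400,400))])); print(a,b)
E
```

```text
t 15.0 p [ 428.5 -277.5  134.9] yaw 92.5 f [-0.6  1.2 -1.1] w 13.3 gf 15.0 j7 0.22
shift cm [0.16 0.   5.49] turn [ 0.   0.  -0.1]
44 153
```

View pics/c6.png

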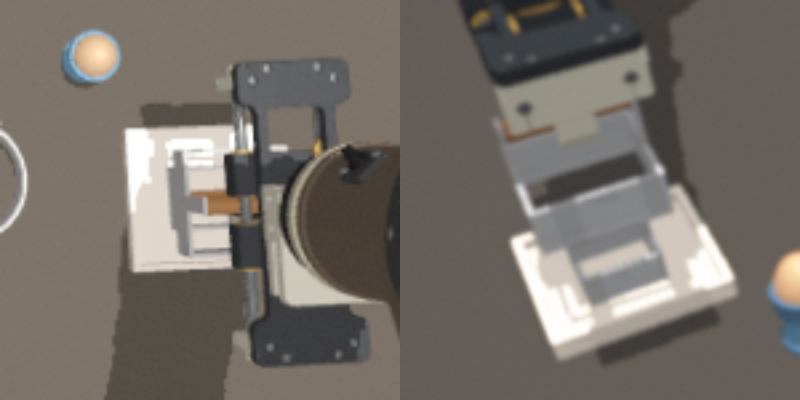

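```bash
python3 -m creep '1 0.1 0 1 0 0 0;1 0.1 0 2 0 0 0;1 0.1 0 3 0 0 0;1 0.1 0 4 0 0 0;1 0.1 0 4.5 0 0 0'; python3 -m creep '1 0 0 0.5 0 0 0;1 0 0 0.9 0 0 0;1 0 0 1 0 0 0;1 0 0 1 0 0 0'; python3 go.py 428.5 -276 74.5 92.6
```

```text
clock: 15.72
position: [0.4277, -0.2765, 0.0884]
ee_rot: [-2.173, -2.268, 0.0]
force: [-0.6, -0.3, -1.0]
width: 0.146
gripper_force: 15.0
clock: 16.23
position: [0.4281, -0.2767, 0.0794]
ee_rot: [2.173, 2.268, -0.0]
force: [-1.6, 1.0, -1.6]
width: 0.15
gripper_force: 15.0
t 16.23 p [ 428.1 -276.7   79.4] yaw 92.5 f [-1.6  1.  -1.6] w 13.8 gf 15.0 j7 0.15
shift cm [0.07 0.04 0.49] turn [ 0.   0.  -0.1]
```

```bash
python3 -m creep '1 0 0 0.3 0 0 0;1 0 0 0.4 0 0 0;1 0 0 0.45 0 0 0;1 0 0 0.5 0 0 0;1 0 0 0.5 0 0 0'|grep -E 'pos|force:';python3 -m creep '1 0 0 0.04 0 0 0;1 0 0 0.04 0 0 0;1 0 0 0.04 0 0 0'|grep -E 'pos|force:'
```

```text
position: [0.428, -0.2767, 0.0745]
force: [-1.9, 0.3, 2.6]
gripper_force: 15.0
position: [0.428, -0.2767, 0.0744]
force: [-3.7, 1.2, 9.6]
gripper_force: 15.0
```

```bash
python3 -m creep '1.6 0 0 0 0 0 0;2.4 0 0 0 0 0 0;2.4 0 0 0 0 0 0'|head -1; python3 -m creep '2.4 0 0 -1 0 0 0;2.4 0 0 -3 0 0 0;2.6 0 0 -7 0 0 0;3 0 0 -11 0 0 0;3 0 0 -13 0 0 0' | head -2;  python3 go.py 645 194 200 162
```

```text
clock: 17.6
clock: 18.23
position: [0.4289, -0.2768, 0.2068]
t 18.23 p [ 428.9 -276.8  206.8] yaw 92.5 f [ 0.6 -0.   0.3] w 30.0 gf 0.0 j7 0.28
shift cm [46.11 23.61  0.66] turn [  0.1   0.2 -69.5]
```

```bash
python3 -m creep '4 5 2.6 0 0 0 -8;4 10.5 5.4 0 0 0 -17;4 16 8.2 0 0 0 -26;4 21.5 11 0 0 0 -35;4 27 13.8 0 0 0 -43' | head -2; python3 go.py 645 194 200 162; python3 - <<'E'
from h import *
snap('top','t7')
E
```

```text
clock: 18.85
position: [0.555, 0.0006, 0.2047]
t 18.85 p [555.    0.6 204.7] yaw 135.7 f [ 0.8  0.2 -0. ] w 40.2 gf 0.0 j7 0.34
shift cm [ 7.07 20.13  0.48] turn [  0.    0.1 -26.3]
```

```bash
python3 -m creep '4 1.8 5 0 0 0 -8;4 3.5 10 0 0 0 -17;4 5.3 15 0 0 0 -26;4 7 20 1 0 0 -26.3;4 7 20 4 0 0 -26.3' | head -2; python3 -m creep '4 0 0 0 0 0 0'|head -1; python3 go.py 645 194 100 162; python3 - <<'E'
from h import *
t=snap('top','t8'); cv2.imwrite('pics/c8.png',cv2.resize(t[240:390,375:525,::-1],(500,500)))
E
```

```text
clock: 19.52
position: [0.6455, 0.1966, 0.1655]
clock: 19.65
t 19.65 p [643.5 189.8 162. ] yaw 161.8 f [-0.1 -0.3 -0.1] w 40.3 gf 0.0 j7 0.45
shift cm [-0.03  0.46  6.2 ] turn [-0.2 -0.2 -0.2]
```

View pics/c8.png

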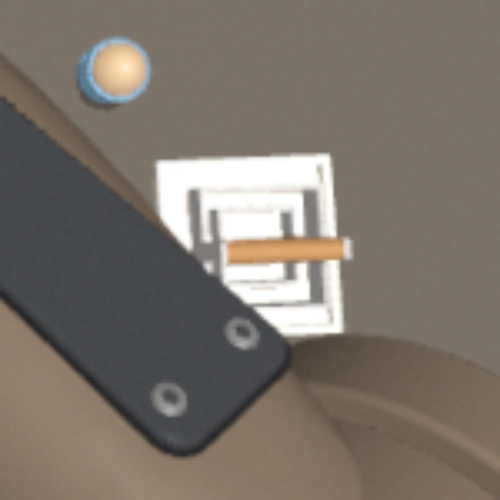

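The top view shows both square cutters nested in the square dish around (275,250) in the crop, with their sides parallel to the dish. I go on to the small round cutter.

```bash
python3 -m creep '4 0 0.4 3 0 0 0;4 0 0.4 6 0 0 0;4 0 0.4 9 0 0 0;4 0 0.4 11 0 0 0;4 0 0.4 11.2 0 0 0' | head -2; python3 -m creep '4 0 0 0 0 0 0'|head -1; python3 go.py 645.3 194 45 162
```

```text
clock: 20.32
position: [0.6459, 0.1934, 0.0517]
clock: 20.45
t 20.45 p [646.7 194.6  53.2] yaw 161.7 f [-0.   0.1 -0.4] w 40.4 gf 0.0 j7 0.37
shift cm [ 0.11 -0.1   0.82] turn [ 0.1  0.1 -0.3]
```

```bash
python3 -m creep '4 0.1 -0.1 0.4 0 0 0;4 0.1 -0.1 0.7 0 0 0;4 0.1 -0.1 0.75 0 0 0;4 0.1 -0.1 0.75 0 0 0'>/dev/null; python3 -m creep '2.4 0 0 0 0 0 0;1.6 0 0 0 0 0 0;1 0 0 0 0 0 0;1 0 0 0 0 0 0;1 0 0 0 0 0 0' 15; python3 -m creep '1 0 0 -2 0 0 0;1 0 0 -5 0 0 0;1 0 0 -9 0 0 0;1 0 0 -12 0 0 0;1 0 0 -12 0 0 0'|head -5; python3 go.py 441.4 289.5 165 162
```

```text
clock: 21.58
position: [0.6447, 0.1938, 0.0443]
ee_rot: [-0.498, -3.102, 0.0]
force: [-0.8, 0.2, -1.3]
width: 0.148
gripper_force: 15.0
clock: 22.2
position: [0.646, 0.195, 0.1687]
ee_rot: [0.497, 3.097, 0.005]
force: [0.8, 0.2, -0.5]
width: 0.148
t 22.2 p [646.  195.  168.7] yaw 161.8 f [ 0.8  0.2 -0.5] w 13.6 gf 15.0 j7 0.44
shift cm [22.39  2.57  0.29] turn [ 0.2  0.2 -0.2]
```

```bash
python3 -m creep '1 4 0.5 0 0 0 0;1 9 1 0 0 0 0;1 14 1.6 0 0 0 0;1 19 2.2 0 0 0 0;1 22.3 2.6 0 0 0 0' | head -2; python3 -m creep '1 0 0 0 0 0 0;1 0 0 3 0 0 0;1 0 0 6 0 0 0;1 0 0 6.5 0 0 0;1 0 0 6.5 0 0 0'|head -2; python3 go.py 442 289 50 162
```

```text
clock: 22.82
position: [0.4384, 0.289, 0.1645]
clock: 23.45
position: [0.4414, 0.2882, 0.0997]
t 23.45 p [441.4 288.2  99.7] yaw 161.7 f [-0.9 -0.3 -0.7] w 13.3 gf 15.0 j7 0.02
shift cm [-0.03  0.09  4.97] turn [-0.  -0.  -0.3]
```

```bash
python3 -m creep '1 0 0.1 1.5 0 0 0;1 0 0.1 3 0 0 0;1 0 0.1 4 0 0 0;1 0 0.1 4.4 0 0 0;1 0 0.1 4.6 0 0 0' >/dev/null; python3 -m creep '1 0 0 0.2 0 0 0;1 0 0 0.3 0 0 0;1 0 0 0.4 0 0 0;1 0 0 0.4 0 0 0'|grep -E 'pos|force:'
```

```text
position: [0.4415, 0.2892, 0.0495]
force: [0.8, -0.1, -0.1]
gripper_force: 15.0
```

```bash
python3 -m creep '1 0 0 0.04 0 0 0;1 0 0 0.04 0 0 0;1 0 0 0.04 0 0 0'|grep -E 'pos|force:'; python3 -m creep '1 0 0 0.04 0 0 0;1 0 0 0.04 0 0 0'|grep -E 'pos|force:'
```

```text
position: [0.4415, 0.2894, 0.0492]
force: [0.1, -0.5, 2.0]
gripper_force: 15.0
position: [0.4415, 0.2894, 0.0491]
force: [-0.9, -2.1, 8.0]
gripper_force: 15.0
```

```bash
python3 -m creep '1.6 0 0 0 0 0 0;2.4 0 0 0 0 0 0;2.4 0 0 0 0 0 0'|head -1; python3 -m creep '2.4 0 0 -1 0 0 0;2.4 0 0 -3 0 0 0;2.6 0 0 -7 0 0 0;3 0 0 -11 0 0 0;3 0 0 -14 0 0 0' | head -2;  python3 go.py 656.5 -188.3 150 161
```

```text
clock: 25.58
clock: 26.2
position: [0.4414, 0.2899, 0.1918]
t 26.2 p [441.4 289.9 191.8] yaw 161.8 f [ 1.2 -0.3 -0.8] w 30.1 gf 0.0 j7 0.13
shift cm [-35.37 -38.7    4.16] turn [0.1 0.1 0.8]
```

```bash
python3 -m creep '4 -4 -4.4 0 0 0 0.8;4 -8 -8.8 0 0 0 0.8;4 -12 -13.2 0 0 0 0.8;4 -16 -17.6 0 0 0 0.8;4 -20 -22 0 0 0 0.8' | head -2; python3 go.py 656.5 -188.3 130 161
```

```text
clock: 26.82
position: [0.5632, 0.016, 0.1904]
t 26.82 p [563.2  16.  190.4] yaw 161.0 f [0.4 1.3 1. ] w 40.1 gf 0.0 j7 0.67
shift cm [-15.48 -16.28   6.06] turn [ 0.   0.1 -0. ]
```

```bash
python3 -m creep '4 -4 -4.2 0 0 0 0;4 -8 -8.4 0 0 0 0;4 -12 -12.6 1 0 0 0;4 -15.5 -16.3 3 0 0 0;4 -15.5 -16.3 5 0 0 0' >/dev/null;python3 -m creep '4 0 0 0 0 0 0;4 0 0 0 0 0 0'>/dev/null; python3 go.py 656.5 -188.3 69 161;python3 - <<'E'
from h import *
from meas import *
t=snap('top','t9')
p=proj('top',[.4415,.289,.044])[0]; print(*bar('top',t,p,.044))
a,b=(p-60).astype(int); cv2.imwrite('pics/c9.png',cv2.resize(t[b:b+120,a:a+120,::-1],(480,480)))
E
```

```text
t 27.7 p [ 656.  -185.   140.3] yaw 161.1 f [-0.   0.4  0.1] w 40.1 gf 0.0 j7 0.99
shift cm [-0.14 -0.31  7.13] turn [0.1 0.1 0.1]
[440.82180545 289.95599282] [441.28894043 290.10876465] [12.45864200592041, 39.53592300415039] 163.65619
```

View pics/c9.png

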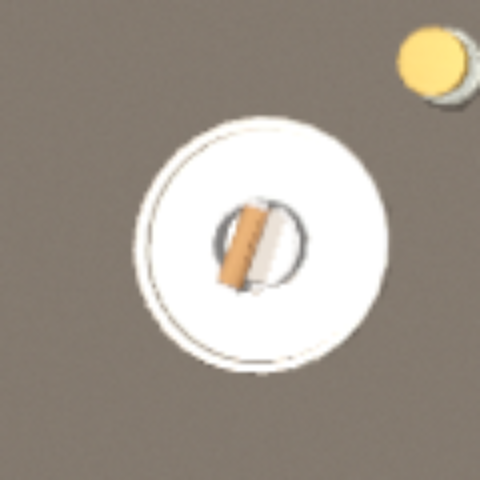

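The small round cutter stands in the middle of the round dish, at (260,245) in the crop. Now the medium one.

```bash
python3 -m creep '4 -0.1 -0.3 2 0 0 0;4 -0.1 -0.3 4.5 0 0 0;4 -0.1 -0.3 6 0 0 0;4 -0.1 -0.3 6 0 0 0;4 -0.1 -0.3 6 0 0 0' >/dev/null;  python3 go.py 656.5 -188.3 69 161
```

```text
t 28.38 p [ 656.2 -189.9   79.3] yaw 161.0 f [-0.1  0.7  0.1] w 39.8 gf 0.0 j7 0.96
shift cm [0.03 0.16 1.03] turn [ 0.   0.1 -0. ]
```

```bash
python3 -m creep '4 0 0.1 0.5 0 0 0;4 0 0.1 0.9 0 0 0;4 0 0.1 1 0 0 0;4 0 0.1 1 0 0 0'>/dev/null; python3 -m creep '2.4 0 0 0 0 0 0;1.6 0 0 0 0 0 0;1 0 0 0 0 0 0;1 0 0 0 0 0 0;1 0 0 0 0 0 0' 15; python3 -m creep '1 0 0 -2 0 0 0;1 0 0 -5 0 0 0;1 0 0 -9 0 0 0;1 0 0 -12 0 0 0;1 0 0 -12 0 0 0'|head -5; python3 go.py 441 289.7 190 161.5
```

```text
clock: 29.5
position: [0.6561, -0.1891, 0.0686]
ee_rot: [0.52, 3.098, 0.0]
force: [-0.4, 0.2, 0.4]
width: 0.144
gripper_force: 15.0
clock: 30.12
position: [0.6577, -0.1889, 0.1927]
ee_rot: [0.519, 3.093, -0.0]
force: [0.0, -0.1, -1.0]
width: 0.147
t 30.12 p [ 657.7 -188.9  192.7] yaw 160.9 f [ 0.  -0.1 -1. ] w 13.5 gf 15.0 j7 1.03
shift cm [36.1  38.16  0.11] turn [ 0.1  0.3 -0.6]
```

```bash
python3 -m creep '1 3 3.2 0 0 0 -0.6;1 7 7.4 0 0 0 -0.6;1 11 11.6 0 0 0 -0.6;1 15 15.8 0 0 0 -0.6;1 19 20 0 0 0 -0.6' | head -2; python3 go.py 441 289.7 190 161.5
```

```text
clock: 30.75
position: [0.5403, 0.0631, 0.1882]
t 30.75 p [540.3  63.1 188.2] yaw 161.5 f [ 0.8 -0.4 -1. ] w 13.7 gf 15.0 j7 0.59
shift cm [16.6  18.35 -0.18] turn [-0. -0.  0.]
```

```bash
python3 -m creep '1 4 4.4 0 0 0 0;1 8 8.8 0 0 0 0;1 12 13.2 0 0 0 0;1 15 16.6 0 0 0 0;1 16.6 18.3 0 0 0 0' >/dev/null; python3 -m creep '1 0 0 0 0 0 0;1 0 0 2 0 0 0;1 0 0 4 0 0 0;1 0 0 5 0 0 0;1 0 0 5 0 0 0'>/dev/null;python3 -m creep '1 0 0 0 0 0 0;1 0 0 0 0 0 0'>/dev/null; python3 go.py 441 289.7 74 161.5
```

```text
t 32.25 p [442.5 288.2 139.2] yaw 161.5 f [ 0.1  0.4 -1.2] w 13.5 gf 15.0 j7 0.07
shift cm [0.19 0.09 6.52] turn [0. 0. 0.]
```

```bash
python3 -m creep '1 0.1 0.1 1 0 0 0;1 0.1 0.1 2.5 0 0 0;1 0.1 0.1 4 0 0 0;1 0.1 0.1 5 0 0 0;1 0.1 0.1 5.5 0 0 0' ; python3 -m creep '1 0 0 0.3 0 0 0;1 0 0 0.6 0 0 0;1 0 0 0.8 0 0 0;1 0 0 0.9 0 0 0;1 0 0 0.9 0 0 0'|grep -E 'pos|force:'
```

```text
clock: 32.88
position: [0.4412, 0.2891, 0.0826]
ee_rot: [-0.503, -3.1, 0.001]
force: [-0.2, 0.2, -1.5]
width: 0.147
gripper_force: 15.0
position: [0.4416, 0.2893, 0.0746]
force: [-0.9, 0.4, -1.3]
gripper_force: 15.0
```

```bash
python3 -m creep '1 0 0 0.05 0 0 0;1 0 0 0.1 0 0 0;1 0 0 0.1 0 0 0'|grep -E 'pos|force:'; python3 -m creep '1 0 0 0.03 0 0 0;1 0 0 0.03 0 0 0'|grep -E 'pos|force:'
```

```text
position: [0.4416, 0.2892, 0.0736]
force: [-0.3, 0.3, -1.4]
gripper_force: 15.0
position: [0.4417, 0.2895, 0.0734]
force: [-0.4, 0.0, 0.1]
gripper_force: 15.0
```

```bash
python3 -m creep '1 0 0 0.04 0 0 0;1 0 0 0.04 0 0 0;1 0 0 0.04 0 0 0'|grep -E 'pos|force:'; python3 -m creep '1 0 0 0 0 0 0;1.6 0 0 0 0 0 0;2.4 0 0 0 0 0 0;2.4 0 0 0 0 0 0;2.4 0 0 0 0 0 0'|head -5; python3 -m creep '2.4 0 0 -1 0 0 0;2.4 0 0 -3 0 0 0;2.6 0 0 -7 0 0 0;3 0 0 -11 0 0 0;3 0 0 -14 0 0 0' | head -2;  python3 go.py 440.5 -85 200 163
```

```text
position: [0.4417, 0.2895, 0.0733]
force: [-1.6, -0.5, 5.1]
gripper_force: 15.0
clock: 35.12
position: [0.4415, 0.2892, 0.0728]
ee_rot: [-0.504, -3.101, 0.0]
force: [0.7, -0.5, -0.7]
width: 0.26
clock: 35.75
position: [0.4416, 0.2899, 0.2162]
t 35.75 p [441.6 289.9 216.2] yaw 161.6 f [ 0.8  0.4 -0.1] w 29.7 gf 0.0 j7 0.15
shift cm [-11.74 -35.61   1.56] turn [ 0.1  0.1 -1.4]
```

```bash
python3 -m creep '4 -1.9 -5.7 0 0 0 -1.4;4 -3.8 -11.4 0 0 0 -1.4;4 -5.7 -17.1 0 0 0 -1.4;4 -7.6 -22.8 0 0 0 -1.4;4 -9.4 -28.5 0 0 0 -1.4' | head -2; python3 -m creep '4 -1.2 -3.5 0 0 0 0;4 -2.3 -7.1 0 0 0 0;4 -2.3 -7.1 2 0 0 0;4 -2.3 -7.1 4 0 0 0;4 -2.3 -7.1 4 0 0 0'>/dev/null; python3 go.py 440.5 -85 93 163;python3 - <<'E'
from h import *
from meas import *
t=snap('top','t10')
p=proj('top',[.4415,.289,.068])[0]; print(*bar('top',t,p,.068))
a,b=(p-60).astype(int); cv2.imwrite('pics/c10.png',cv2.resize(t[b:b+120,a:a+120,::-1],(480,480)))
E
```

```text
clock: 36.38
position: [0.4405, -0.0125, 0.2144]
t 37.0 p [441.1 -85.3 173.1] yaw 163.0 f [ 0.4 -0.1 -0.2] w 39.7 gf 0.0 j7 0.93
shift cm [0.06 0.01 8.01] turn [-0.  -0.1 -0. ]
[440.76135263 287.85950588] [439.81283569 287.44223022] [19.702552795410156, 63.951866149902344] 162.52286
```

View pics/c10.png

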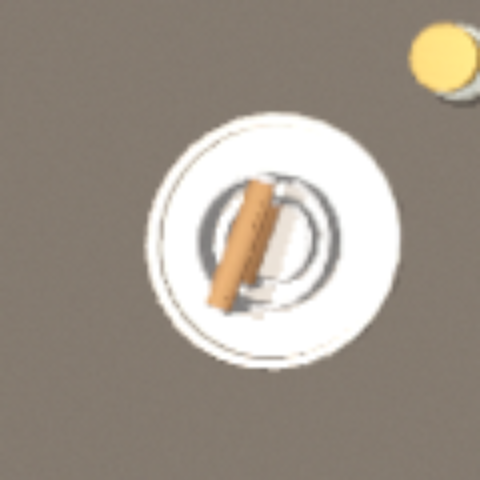

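The medium cutter is nested around the small one and both are central in the dish, at (270,243) in the crop. Now the large one.

```bash
python3 -m creep '4 0 0 3 0 0 0;4 0 0 6 0 0 0;4 0 0 7 0 0 0;4 0 0 7.5 0 0 0;4 0 0 8 0 0 0' >/dev/null; python3 -m creep '4 0 0 0 0 0 0;4 0 0 0 0 0 0'>/dev/null;  python3 go.py 440.5 -85 93 163
```

```text
t 37.92 p [442.  -85.5  93.3] yaw 162.9 f [-0.6  0.3 -0.1] w 39.9 gf 0.0 j7 0.79
shift cm [0.16 0.01 0.03] turn [-0.   0.  -0.1]
```

```bash
python3 -m creep '4 0.1 0 0 0 0 0;2.4 0.1 0 0 0 0 0;1.6 0.1 0 0 0 0 0;1 0.1 0 0 0 0 0;1 0.1 0 0 0 0 0' 18; python3 -m creep '1 0 0 0 0 0 0;1 0 0 -2 0 0 0;1 0 0 -5 0 0 0;1 0 0 -9 0 0 0;1 0 0 -12.5 0 0 0'|head -6; python3 go.py 441.3 289.2 215 162
```

```text
clock: 38.55
position: [0.4408, -0.0851, 0.0929]
ee_rot: [0.466, 3.107, 0.0]
force: [0.2, 0.7, -0.5]
width: 0.142
gripper_force: 18.0
clock: 39.17
position: [0.4404, -0.0851, 0.219]
ee_rot: [-0.465, -3.107, 0.0]
force: [0.3, -0.3, -1.2]
width: 0.144
gripper_force: 18.0
t 39.17 p [440.4 -85.1 219. ] yaw 163.0 f [ 0.3 -0.3 -1.2] w 13.3 gf 18.0 j7 1.0
shift cm [10.89 35.81  0.4 ] turn [-0. -0.  1.]
```

```bash
python3 -m creep '1 1.2 4 0 0 0 1;1 2.6 8.5 0 0 0 1;1 4.1 13.5 0 0 0 1;1 5.6 18.5 0 0 0 1;1 7.1 23.5 0 0 0 1' >/dev/null; python3 -m creep '1 1.2 4 0 0 0 0;1 2.4 8 0 0 0 0;1 3.4 11 0 0 0 0;1 3.7 12.3 0 0 0 0;1 3.7 12.3 0 0 0 0'>/dev/null; python3 -m creep '1 0 0 1 0 0 0;1 0 0 2 0 0 0;1 0 0 3 0 0 0;1 0 0 3 0 0 0'; python3 go.py 441.3 289.2 98 162
```

```text
clock: 40.92
position: [0.4444, 0.2879, 0.1868]
ee_rot: [-0.493, -3.101, 0.002]
force: [1.1, -0.1, -1.7]
width: 0.148
gripper_force: 18.0
t 40.92 p [444.4 287.9 186.8] yaw 161.9 f [ 1.1 -0.1 -1.7] w 13.6 gf 18.0 j7 0.13
shift cm [0.33 0.04 8.88] turn [-0.1 -0.1 -0.1]
```

```bash
python3 -m creep '1 0.2 0.1 0 0 0 0;1 0.2 0.1 0 0 0 0' >/dev/null; python3 go.py 441.3 289.2 98 162; python3 - <<'E'
from h import *
s=snap('scene','s11');t=snap('top','t11')
p=proj('scene',[.441,.289,.08])[0].astype(int);a,b=p-75;print(a,b)
p=proj('top',[.441,.289,.08])[0].astype(int);c,d=p-75
cv2.imwrite('pics/c11.png',np.hstack([cv2.resize(t[d:d+150,c:c+150,::-1],(400,400)),cv2.resize(s[b:b+150,a:a+150,::-1],(400,400))]))
E
```

```text
t 41.17 p [443.  290.8 188.3] yaw 162.0 f [-0.1  0.2 -2.5] w 13.0 gf 18.0 j7 0.12
shift cm [ 0.12 -0.21  9.03] turn [ 0.  0. -0.]
327 64
```

View pics/c11.png

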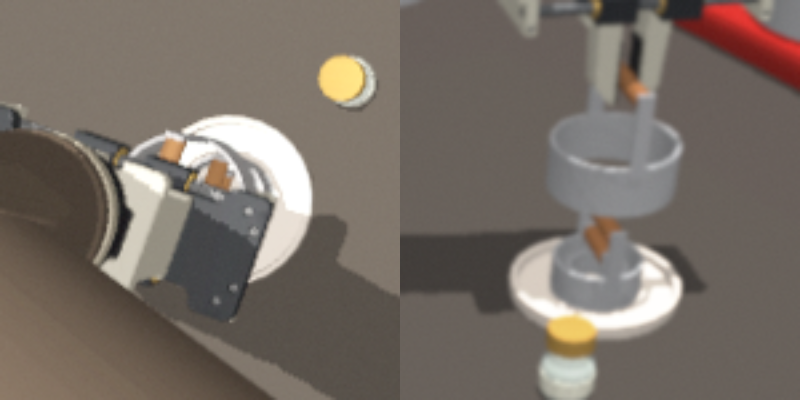

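```bash
python3 -m creep '1 0.1 -0.15 1.5 0 0 0;1 0.1 -0.15 2 0 0 0;1 0.1 -0.15 2 0 0 0;1 0.1 -0.15 2 0 0 0;1 0.1 -0.15 2 0 0 0'|head -2; python3 - <<'E'
from h import *
f=lambda P:((proj('scene',P)-[327,64])/.375+[400,0]).round(0)
print('large ring top/bot',f([[.443,.2908,.133],[.443,.2908,.095]]),'med ring top, dish rim',f([[.4415,.2893,.035],[.4415,.2893,.014]]))
im=cv2.imread('pics/s11.png')
s=cv2.cvtColor(im,cv2.COLOR_BGR2GRAY)
E
python3 go.py 441.3 289.2 98 162
```

```text
clock: 41.9
position: [0.4418, 0.2894, 0.1681]
large ring top/bot [[612. 139.]
 [606. 186.]] med ring top, dish rim [[595. 254.]
 [592. 277.]]
t 41.9 p [441.8 289.4 168.1] yaw 162.0 f [-0.2 -0.5 -1.7] w 13.2 gf 18.0 j7 0.1
shift cm [ 0.05 -0.03  7.01] turn [ 0.  0. -0.]
```

```bash
python3 -m creep '1 0 0 1.5 0 0 0;1 0 0 3 0 0 0;1 0 0 4.5 0 0 0;1 0 0 5.5 0 0 0;1 0 0 6 0 0 0'|grep -E 'pos|force:';  python3 -m creep '1 0 0 0.3 0 0 0;1 0 0 0.6 0 0 0;1 0 0 0.8 0 0 0;1 0 0 0.9 0 0 0;1 0 0 0.9 0 0 0'|grep -E 'pos|force:'
```

```text
position: [0.4414, 0.2891, 0.107]
force: [-0.3, 0.5, -1.9]
gripper_force: 18.0
position: [0.4417, 0.2892, 0.0989]
force: [0.2, -0.1, -2.2]
gripper_force: 18.0
```

```bash
python3 -m creep '1 0 0 0.05 0 0 0;1 0 0 0.1 0 0 0;1 0 0 0.1 0 0 0'|grep -E 'pos|force:'; python3 -m creep '1 0 0 0.04 0 0 0;1 0 0 0.04 0 0 0'|grep -E 'pos|force:'; python3 -m creep '1 0 0 0.03 0 0 0;1 0 0 0.03 0 0 0'|grep -E 'pos|force:'
```

```text
position: [0.4417, 0.2893, 0.0979]
force: [-0.4, 0.2, -1.1]
gripper_force: 18.0
position: [0.4418, 0.2895, 0.0978]
force: [-0.7, -0.4, 3.1]
gripper_force: 18.0
position: [0.4418, 0.2895, 0.0978]
force: [-0.7, -0.4, 6.6]
gripper_force: 18.0
```

```bash
python3 -m creep '1 0 0 0 0 0 0;1.6 0 0 0 0 0 0;2.4 0 0 0 0 0 0;2.4 0 0 0 0 0 0;2.4 0 0 0 0 0 0'|head -5; python3 -m creep '2.4 0 0 -1 0 0 0;2.4 0 0 -3 0 0 0;2.6 0 0 -7 0 0 0;3 0 0 -11 0 0 0;3 0 0 -14 0 0 0' | head -2; python3 -m creep '3 -1.7 -5.5 0 0 0 0;3 -3.4 -11 0 0 0 0;3 -5.1 -16.5 0 0 0 0;3 -6.8 -22 0 0 0 0;3 -8.5 -27.5 0 0 0 0'|head -2; python3 -m creep '3 0 0 0 0 0 0;3 0 0 0 0 0 0'|head -1;python3 - <<'E'
from h import *
t=snap('top','t12');s=snap('scene','s12')
f=lambda im,a,b,w:cv2.resize(im[b:b+w,a:a+w,::-1],(390,290) if 0 else (300,300))
cv2.imwrite('pics/c12.png',np.vstack([np.hstack([f(t,125,245,120),f(t,390,250,120)]),np.hstack([f(s,330,100,120),f(s,60,190,120)])]))
E
```

```text
clock: 44.65
position: [0.4416, 0.2891, 0.0971]
ee_rot: [-0.493, -3.103, 0.0]
force: [0.3, -1.0, -0.3]
width: 0.26
clock: 45.28
position: [0.4417, 0.2898, 0.2405]
clock: 45.9
position: [0.4373, -0.0001, 0.2387]
clock: 46.15
```

View pics/c12.png

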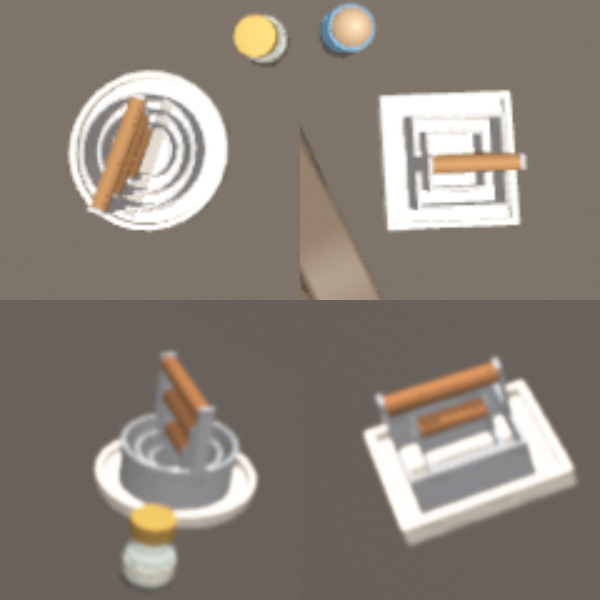

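Both nests stand flat and centred in their dishes, at crop (150,150) and (450,160). The square ones line up with their dish, and the jar and egg cup are undisturbed.

```bash
python3 -c "
from cell import job; print(job.sign_off())"
```

```text
the job is handed in; nothing more can be done
None
```

All five cutters are nested smallest-first in their dishes, standing flat with the square ones lined up; the jam jar and egg cup were left alone, and the job was handed in at about 46 s.

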